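Set out pins, V-block and drum for inspection

ROBOT

A 6-joint arm with a two-finger parallel gripper is mounted at the origin on a cart in front of the work surface, level with it; the furniture and walls round the work are solid. World frame = base frame: x ahead of the robot, y to its left, z up, the work surface at z = 0. Lengths are in m, angles in degrees, forces in N, time in s.
With the tool pointing down it reaches from about 0.4 to 0.825 m from the base axis. Payload 7 kg.
Tool frame: the origin (TCP) lies on the centre line of the jaws, within the pads' length; the fingertips stand r.tip_reach ahead of it and the grasp point (between the pads) is the TCP (r.tip_reach is the distance from the TCP to the fingertips, in m); z points along the fingers, y is the line along which they close (so a half turn about z gives the same grasp; the last joint's range is limited). The gripper opens to 88 mm and grips with 3 to 60 N. Pads are 19 mm wide; open, the fingers measure 130 mm over their backs; the gripper's body (78 mm by 193 mm) begins 47 mm behind the grasp point.
Start: joints at [-51.274, 20.546, 0.682, 0, -70.136, -16.507], TCP at [0.255, -0.625, 0.246] pointing down, gripper open.
Joint ranges: [-176.03, 176.03], [-82.01, 121.73], [-58.28, 71.71], [-173.87, 95.51], [-174.79, -0.11], [-173.66, 173.66]. Speed limits (degrees/s): [136.94, 136.94, 172.46, 180, 180, 180].

INTERFACE

Orientations are given as [roll, pitch, yaw] about the fixed x, y, z axes, in that order (R = Rz(yaw) Ry(pitch) Rx(roll)).
In Python, from plant import sensors, cams, r gives the robot as it stands.
- The arm moves only by the tool drive_tool, never from a script. Its argument "rows" is a list of rows, each an object of numbers: "fingers": the gripper's target within -1 to 1 (fully open at 1, half-way at 0, shut at -1); "x", "y", "z": the shift along the tool's x, y, z in m; "spin": the turn about the tool's z in rad. A call has 1 to 10 rows; each row is the pose to reach, as a shift and turn from the pose commanded when the call began, along the tool's axes at that moment; what a row does not reach only later rows make up. A row lasts 1/8 s, in which the tool goes at most 62.5 mm and 10.7 degrees, less where a joint would pass 70% of its speed; a pose out of reach is approached as far as the arm can. A call with a gripper value outside its range is refused whole. The fingers move at their own pace and stop on an object; "newtons" is the grip in N (left out, the last holds). Time passes only in rows, so rows that repeat a pose let the fingers close. It gives the time, the measured TCP pose, the force, the opening and the grip force at its end, in the units of the state.
- sensors.get_state(): the state, without advancing time (a new reading comes with each control period).
- cams.capture(name): name is "scene" or "top" or "wrist"; returns a dict with "pixels" (480x640x3 uint8, red, green, blue), "intrinsics" (3x3 intrinsics, pixels), "k1" (the pictures are not rectified: a ray, as slopes to the right and down, at radius r is drawn at 1 + k1 r^2 times it, then the intrinsics apply), "eye" and "orientation" of the camera in the world; the wrist camera has in their place "T_tool_cam" (4x4, takes a point from camera to tool coordinates, whose origin is the TCP and whose axes are the flange's). Camera axes: x right, y up, looking along -z (the intrinsics and any distortion apply to the point x, -y, -z); pixel columns grow to the right and rows downward; lengths in m; the calibration is good to about 2 mm. A picture is of the moment at which its call begins: read the wrist's pose just before it. There is no depth.
- r.close_job(): hands the job in; it is judged then, once.
The state is a dict: "time_s": time; "joints": joint angles; "qd": joint speeds; "joint_torque": joint torques, N m; "tcp_pos": TCP position; "eef_rot": TCP orientation; "contact_force": force on the tool from outside, world axes, zero at the start; "moment": the same for the moment, N m; "gripper_width": finger opening in m; "gripper_force": force on a finger pad.
Only numpy, scipy, OpenCV 4.12 (cv2) and the standard library are available. Lean on these libraries where they do the work, as an engineer would, in place of code of your own. Each camera call takes 0.05 s, during which the arm holds its last target. There are 200 camera calls.

TASK

Set out the round parts for inspection. Stand the black V-block on the table between the wooden pin rest and the drilled manifold plate, close beside the rest (about a finger's width away), alongside the rest's middle, with its V upward and running the same way as the rest's grooves, and lay the fat drum in the V. Lay the long pin in the rest's groove next to the V-block and the short pin in the other groove, both centred along the grooves; leave the micrometer and the blue bottle where they are.

Things in the scene. Friction and masses are not known exactly. Their poses are not given: they have to be found in the camera images.
- pin_rest: Pin rest: pale wooden block, 96 (x) x 120 (y) x 20 mm high, fixed. Origin: centre of its underside; x points away from the robot (yaw within 0.3 rad). Two shallow V grooves in its top run along x over its full length, at y = +36 and -36 mm, 22 mm wide, 6.4 mm deep, slopes 30 degrees. A pin lying in a groove has its axis 29.8 mm above the underside (9.8 mm above the top).
- plate: Manifold plate: dark drilled metal plate, 94 (x) x 158 (y) x 36 mm, fixed. Origin: centre of its underside. It lies on one side of the rest, to the left or to the right as the start has it; the V-block belongs on that side of the rest.
- v_block: Black steel V-block, loose, upright, 0.75 kg, 45 (x) x 68 (y) x 55 mm high. Origin: centre of its underside. The 90-degree V in its top runs along x, 48 mm wide at the top, slopes down to 31 mm above the underside. Grasp it across its 45 mm width (along x). With a 20 mm gap to the rest its origin lies 114 mm to the side (rest y) of the rest's origin.
- drum: Drum: fat short plain steel cylinder lying on its side, diameter 50 mm, length 45 mm, 0.3 kg, loose. Origin: its centre, on the axis; x runs along its axis (it rolls about x). Lying in the V of the V-block its axis runs along the V and its centre is 66.4 mm above the V-block's underside (11.4 mm above the V-block's top).
- long_pin: Long pin: plain steel cylinder lying on the table, diameter 28 mm, length 90 mm, 0.25 kg, loose. Origin: its centre, on the axis; x runs along its axis (it rolls about x).
- short_pin: Short pin: plain steel cylinder lying on the table, diameter 28 mm, length 46 mm, 0.15 kg, loose. Origin: its centre, on the axis; x runs along its axis (it rolls about x).
- micrometer: Bystander: outside micrometer with a green frame, 47 x 155 x 16 mm, lying behind the work. Origin: centre of its underside. Not to be moved.
- blue_bottle: Bystander: small blue bottle with black cap, standing, 35 mm across, 76 mm high. Origin: centre of its underside. Not to be moved.
Mind the look-alikes: they are no part of the job. Leave any red or turquoise look-alike of the long_pin alone.

How it is judged:
By the outcome, as a careful person would: the job done as asked, in the order asked, and still so for the second after the job is handed in, with the robot touching nothing.
It also fails if it takes over 104 s, if anything falls off the work surface, if the arm or the gripper's body presses on something with over 40 N, if the wrist force passes 120 N, or if a joint passes its speed limit or range.

## Working session

There is one attempt and no reset: what is moved stays moved. The work goes in short steps, Python scripts to look and compute and a tool call to move; the robot and the scene stay as the last step left them, time stands still between calls to the robot, and variables do not carry over. Pictures are saved under pics/ and viewed, at most 14 in all, crops included, and the job is handed in when it is done.

Besides the shell and the picture viewer there is one more tool, called after "Request:" in YAML: its name, and indented under it one key for each argument. drive_tool: Moves the arm, as the interface text tells. Its arguments: {"type":"object","properties":{"rows":{"type":"array"},"newtons":{"type":"number"}},"required":["rows"]}

```bash
mkdir -p pics; ls; cat > h.py <<'E'
import numpy as np, cv2
from scipy.spatial.transform import Rotation as R
from plant import sensors, cams, r
def cap(name,save=None):
    s=sensors.get_state(); c=cams.capture(name)
    if name=='wrist':
        T=np.eye(4);T[:3,:3]=rot(s['eef_rot']);T[:3,3]=s['tcp_pos'];T=T@np.array(c['T_tool_cam'])
        c['P'],c['Rm']=T[:3,3],T[:3,:3]
    else:
        c['P']=np.array(c['eye']); o=np.array(c['orientation']); c['Rm']=o if o.shape==(3,3) else rot(o)
    if save: cv2.imwrite('pics/'+save,c['pixels'][:,:,::-1])
    return c
def rot(e): return R.from_euler('xyz',e,degrees=True).as_matrix()
def ray(c,px):
    px=np.atleast_2d(np.array(px,float)); K=np.array(c['intrinsics']);k=float(c['k1'])
    u=cv2.undistortPoints(px[:,None],K,np.array([k,0,0,0,0.]))[:,0]
    d=np.c_[u[:,0],-u[:,1],-np.ones(len(u))]@c['Rm'].T
    return d
def onz(c,px,z):
    d=ray(c,px); t=(z-c['P'][2])/d[:,2]; return c['P']+d*t[:,None]
def proj(c,X):
    X=(np.atleast_2d(X)-c['P'])@c['Rm']; X=X*[1,-1,-1]
    return cv2.projectPoints(X[:,None],np.zeros(3),np.zeros(3),np.array(c['intrinsics']),np.array([float(c['k1']),0,0,0,0.]))[0][:,0]
E
python3 - <<'E'
from h import *
print(sensors.get_state(), r.tip_reach)
for n in('scene','top','wrist'):
    c=cap(n,n+'0.png'); print(n,c['P'],np.round(c['Rm'],3).tolist(),c['intrinsics'],c['k1'],c.get('orientation'),c.get('T_tool_cam'))
E
```

```text
pics
{'time_s': 0.0, 'joints': array([-5.12754980e+01,  2.05913296e+01,  6.33013133e-01, -1.92354664e-02,
       -7.01356441e+01, -1.65069708e+01]), 'qd': array([ 0.08761064,  0.09214012,  0.10834286, -0.06067302,  0.13137432,
        0.02670046]), 'joint_torque': array([-1.66404584e-04, -5.82722425e+01,  2.93034464e+01,  6.99691951e+00,
        6.51130467e-03, -1.88996282e-04]), 'tcp_pos': array([ 0.25503136, -0.62446838,  0.24462086]), 'eef_rot': array([ 1.79904774e+02, -9.36245553e-03, -1.57789012e+02]), 'contact_force': array([-0.24450809, -0.28275904, -0.41568527]), 'moment': array([-0.0642745 ,  0.07161005,  0.00508867]), 'gripper_force': 0.0, 'gripper_width': 0.08788746759073882} 0.019
scene [-0.14704061  0.49286346  0.92671166] [[-0.534, 0.603, -0.593], [-0.845, -0.365, 0.39], [0.019, 0.71, 0.704]] [[518.05539001   0.         334.13582894]
 [  0.         518.05539001 247.58440773]
 [  0.           0.           1.        ]] 0.03636467999898399 [  45.20800203   -1.06719334 -122.30999361] None
top [0.48075631 0.02571962 1.3399239 ] [[-0.026, 0.998, -0.064], [-1.0, -0.026, 0.008], [0.006, 0.065, 0.998]] [[475.91160428   0.         322.66541344]
 [  0.         475.91160428 238.56163354]
 [  0.           0.           1.        ]] -0.023811346291551346 [  3.70506199  -0.36776697 -91.5066989 ] None
wrist [ 0.19477128 -0.64880337  0.38355684] [[-0.379, -0.897, -0.228], [0.926, -0.367, -0.095], [0.001, -0.247, 0.969]] [[431.87740495   0.         318.14884607]
 [  0.         431.87740495 242.43766031]
 [  0.           0.           1.        ]] -0.09160497316474984 None [[ 4.78972054e-04  9.68914907e-01  2.47393762e-01  6.50615867e-02]
 [ 9.99999748e-01 -5.93520251e-04  3.88444253e-04  5.14009590e-04]
 [ 5.23202635e-04  2.47393513e-01 -9.68914948e-01 -1.38848461e-01]
 [ 0.00000000e+00  0.00000000e+00  0.00000000e+00  1.00000000e+00]]
```

View pics/top0.png

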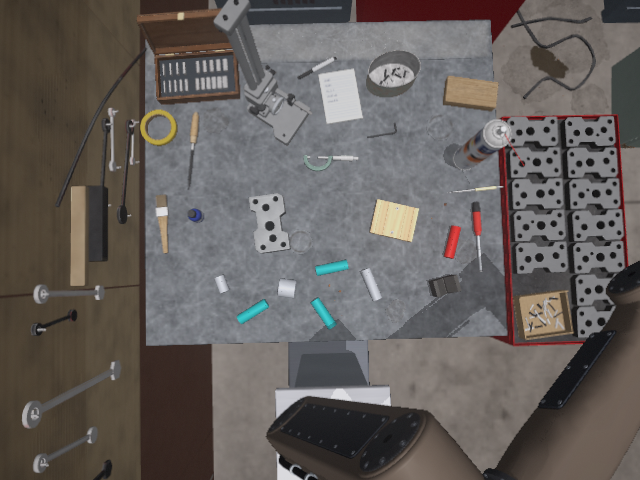

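View pics/scene0.png

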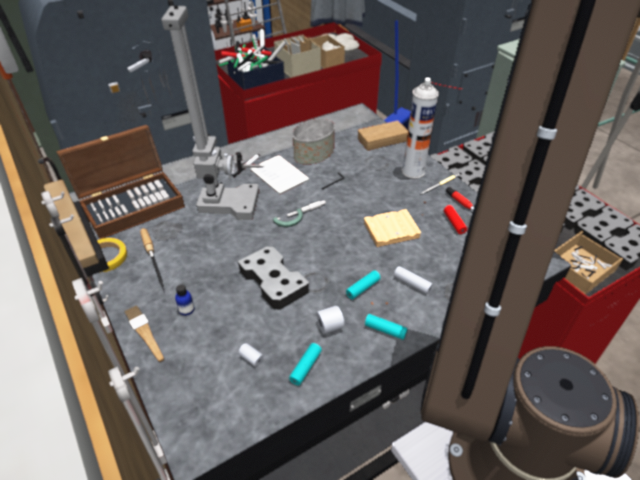

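The top view shows:
- Pin rest at (395,221), plate to its left at (269,223), V-block at (444,285), drum at (287,288).
- Grey long pin at (371,284) and short pin at (221,284).
- Look-alikes of the long pin: turquoise at (332,268), (253,311) and (322,312), red at (453,242). The plain grey one is the one I want.

```bash
python3 - <<'E'
from h import *
c=cap('top'); im=c['pixels']; hsv=cv2.cvtColor(im,cv2.COLOR_RGB2HSV)
def blob(name,mask,p,z,w=32):
    m=np.zeros_like(mask); m[p[1]-w:p[1]+w,p[0]-w:p[0]+w]=mask[p[1]-w:p[1]+w,p[0]-w:p[0]+w]
    cs=cv2.findContours(m,0,2)[0]; k=max(cs,key=cv2.contourArea)
    b=cv2.minAreaRect(k); P=onz(c,cv2.boxPoints(b),z); e=P[1]-P[0],P[2]-P[1]
    print(name,b[0],'ctr',onz(c,[b[0]],z)[0].round(4),[(round(float(np.linalg.norm(v)),4),round(float(np.degrees(np.arctan2(v[1],v[0])))%180,1)) for v in e])
bright=((hsv[...,1]<40)&(hsv[...,2]>165)).astype(np.uint8)*255
dark=((hsv[...,2]<75)).astype(np.uint8)*255
wood=((hsv[...,1]>50)&(hsv[...,0]<35)&(hsv[...,2]>130)).astype(np.uint8)*255
blob('rest',wood,(395,221),.02)
blob('long',bright,(371,284),.014)
blob('short',bright,(221,284),.014)
blob('drum',bright,(287,288),.025)
blob('vb',dark,(444,285),.055,22)
blob('plate',bright,(269,223),.036,40)
im2=im[190:340,190:480]; cv2.imwrite('pics/crop1.png',cv2.resize(im2[:,:,::-1],None,fx=2.7,fy=2.7,interpolation=2))
E
```

```text
rest (393.9662780761719, 220.14605712890625) ctr [ 0.6123 -0.1853  0.02  ] [(0.0973, 165.2), (0.1208, 75.5)]
long (371.6509094238281, 284.0621337890625) ctr [ 0.4362 -0.1178  0.014 ] [(0.023, 111.0), (0.0898, 20.9)]
short (220.95001220703125, 283.8500061035156) ctr [0.4478 0.3004 0.014 ] [(0.0228, 107.0), (0.0448, 17.6)]
drum (286.1756896972656, 287.9459533691406) ctr [0.4322 0.1189 0.025 ] [(0.0419, 169.3), (0.0453, 79.1)]
vb (442.6983642578125, 285.218017578125) ctr [ 0.4293 -0.3051  0.055 ] [(0.0726, 101.5), (0.0481, 10.9)]
plate (268.8792419433594, 222.53067016601562) ctr [0.6129 0.1619 0.036 ] [(0.0905, 96.5), (0.1555, 6.7)]
```

View pics/crop1.png

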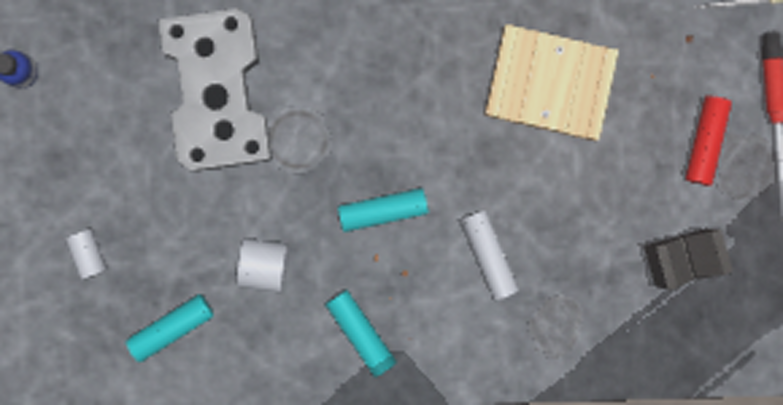

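The crop confirms it: the grey long pin is at about (371,284) in the full image, the coloured rods are decoys, and the sizes match. Next I'll go above the V-block.

```bash
cat >> h.py <<'E'
def plan(x,y,z,yaw):
    s=sensors.get_state(); M=rot(s['eef_rot']); d=M.T@(np.array([x,y,z])-s['tcp_pos'])
    dy=(yaw-s['eef_rot'][2]+180)%360-180
    print('shift',d.round(4),'spin',round(-np.radians(dy),4),'rows',np.linalg.norm(d)/.0625,abs(dy)/10.7,'J',np.round(s['joints'],1),'t',s['time_s'],'yaw',s['eef_rot'][2].round(2))
E
python3 -c "
from h import *
plan(.43,-.305,.2,-76)"
```

```text
shift [-0.2827  0.2298  0.0452] spin -1.4274 rows 5.874007179820815 7.643470259935529 J [-51.3  20.6   0.7  -0.  -70.1 -16.5] t 0.2 yaw -157.79
```

Request:
drive_tool:
  rows:
    - {"x":-0.04,"y":0.03,"z":0.005,"spin":-0.17,"fingers":1}
    - {"x":-0.08,"y":0.06,"z":0.01,"spin":-0.35,"fingers":1}
    - {"x":-0.12,"y":0.095,"z":0.02,"spin":-0.53,"fingers":1}
    - {"x":-0.16,"y":0.13,"z":0.025,"spin":-0.71,"fingers":1}
    - {"x":-0.2,"y":0.165,"z":0.03,"spin":-0.89,"fingers":1}
    - {"x":-0.24,"y":0.195,"z":0.04,"spin":-1.07,"fingers":1}
    - {"x":-0.27,"y":0.22,"z":0.045,"spin":-1.25,"fingers":1}
    - {"x":-0.283,"y":0.23,"z":0.045,"spin":-1.42,"fingers":1}
    - {"x":-0.283,"y":0.23,"z":0.045,"spin":-1.427,"fingers":1}
    - {"x":-0.283,"y":0.23,"z":0.045,"spin":-1.427,"fingers":1}

```text
time_s: 1.45
tcp_pos: [0.43, -0.3052, 0.2006]
eef_rot: [180.0, 0.0, -76.2]
contact_force: [-0.7, -0.5, -0.3]
gripper_width: 0.0877
gripper_force: 0.0
```

```bash
python3 -c "
from h import *
s=sensors.get_state();print(s['tcp_pos'],s['eef_rot'],s['joints'])
c=cap('wrist','w1.png');print(proj(c,[[.43,-.305,.055]]))"
```

```text
[ 0.43003809 -0.30519715  0.20055599] [ 1.79992769e+02  1.23187683e-03 -7.61821247e+01] [-1.40328408e+01  8.69756321e+00 -2.16015013e+01  2.65104479e-03
 -5.97079047e+01  2.78493788e+01]
[[319.67965588 232.81069515]]
```

View pics/w1.png

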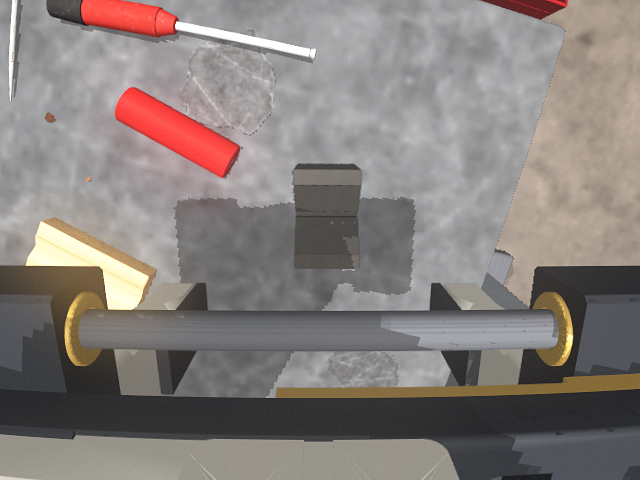

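The wrist view shows the V-block upright, its top spanning x 293–361 and y 168–268, with the V line at y=216. The red look-alike is at (180,130).

```bash
python3 -c "
from h import *
c=cap('wrist')
P=onz(c,[[293,169],[361,169],[357,268],[296,268],[295,216],[360,216]],.055);P[4:]=onz(c,[[295,216],[359,216]],.031)
print(P.round(4).tolist());print(P[:4].mean(0),[np.linalg.norm(P[i]-P[(i+1)%4]) for i in range(4)])
f=lambda v:np.degrees(np.arctan2(v[1],v[0]))
print(f(P[0]-P[1]),f(P[5]-P[4]),f(P[3]-P[0]))
h=cv2.cvtColor(c['pixels'],cv2.COLOR_RGB2GRAY)[150:290,270:380]
cv2.imwrite('pics/w1c.png',cv2.resize(h,None,fx=4,fy=4,interpolation=2))
"
```

```text
[[0.4571, -0.3426, 0.055], [0.4139, -0.3532, 0.055], [0.3989, -0.2872, 0.055], [0.4398, -0.2771, 0.055], [0.4489, -0.3077, 0.031], [0.4038, -0.3188, 0.031]]
[ 0.42742549 -0.31501601  0.055     ] [np.float64(0.04443317678972896), np.float64(0.06774982651422505), np.float64(0.04212082187240345), np.float64(0.06771603103016818)]
13.871764779809029 -166.14861480900524 104.79590598785032
```

View pics/w1c.png

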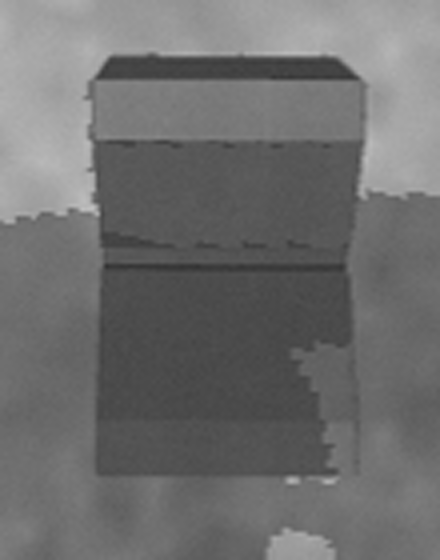

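The V-block centre is (0.4275, -0.315), yaw about 14°, and the size matches. Descend and grip.

```bash
python3 -c "
from h import *
plan(.4275,-.315,.033,-76.1)"
```

```text
shift [0.0087 0.0045 0.1675] spin -0.0015 rows 2.684966386288367 0.008280938983648624 J [-14.1   8.7 -21.6  -0.  -59.7  27.9] t 1.55 yaw -76.19
```

Request:
drive_tool:
  rows:
    - {"x":0.009,"y":0.0045,"z":0.04,"fingers":1}
    - {"x":0.009,"y":0.0045,"z":0.08,"fingers":1}
    - {"x":0.009,"y":0.0045,"z":0.12,"fingers":1}
    - {"x":0.009,"y":0.0045,"z":0.15,"fingers":1}
    - {"x":0.009,"y":0.0045,"z":0.1675,"fingers":1}
    - {"x":0.009,"y":0.0045,"z":0.1675,"fingers":-1}
    - {"x":0.009,"y":0.0045,"z":0.1675,"fingers":-1}
    - {"x":0.009,"y":0.0045,"z":0.1675,"fingers":-1}
    - {"x":0.009,"y":0.0045,"z":0.1675,"fingers":-1}
    - {"x":0.009,"y":0.0045,"z":0.1675,"fingers":-1}
  newtons: 40

```text
invalid input
```

```bash
python3 -c "
from h import *
plan(.5,-.22,.14,-104.8)"
```

```text
shift [-0.0663 -0.0886  0.0605] spin 0.4994 rows 2.0174890054477093 2.673962051670559 J [-14.1   8.7 -21.6  -0.  -59.7  27.9] t 1.55 yaw -76.19
```

Request:
drive_tool:
  rows:
    - {"x":0.009,"y":0.0045,"z":0.04,"spin":0,"fingers":1}
    - {"x":0.009,"y":0.0045,"z":0.08,"spin":0,"fingers":1}
    - {"x":0.009,"y":0.0045,"z":0.12,"spin":0,"fingers":1}
    - {"x":0.009,"y":0.0045,"z":0.15,"spin":0,"fingers":1}
    - {"x":0.009,"y":0.0045,"z":0.1675,"spin":0,"fingers":1}
    - {"x":0.009,"y":0.0045,"z":0.1675,"spin":0,"fingers":-1}
    - {"x":0.009,"y":0.0045,"z":0.1675,"spin":0,"fingers":-1}
    - {"x":0.009,"y":0.0045,"z":0.1675,"spin":0,"fingers":-1}
    - {"x":0.009,"y":0.0045,"z":0.1675,"spin":0,"fingers":-1}
    - {"x":0.009,"y":0.0045,"z":0.1675,"spin":0,"fingers":-1}
  newtons: 40

```text
time_s: 2.8
tcp_pos: [0.4273, -0.3149, 0.0336]
eef_rot: [179.9, 0.0, -76.0]
contact_force: [-2.2, -0.4, 3.7]
gripper_width: 0.0445
gripper_force: 40.0
```

```bash
python3 -c "
from h import *
plan(.6414,-.0751,.13,-104.8)"
```

```text
shift [-0.1809 -0.2656 -0.0967] spin 0.5025 rows 5.370039193847552 2.690892996341841 J [-15.2  20.8 -31.8   0.  -37.4  29.1] t 2.8 yaw -76.01
```

Request:
drive_tool:
  rows:
    - {"x":0,"y":0,"z":-0.04,"spin":0,"fingers":-1}
    - {"x":0,"y":0,"z":-0.08,"spin":0,"fingers":-1}
    - {"x":-0.02,"y":-0.03,"z":-0.097,"spin":0.1,"fingers":-1}
    - {"x":-0.05,"y":-0.075,"z":-0.097,"spin":0.2,"fingers":-1}
    - {"x":-0.08,"y":-0.12,"z":-0.097,"spin":0.3,"fingers":-1}
    - {"x":-0.11,"y":-0.165,"z":-0.097,"spin":0.4,"fingers":-1}
    - {"x":-0.14,"y":-0.21,"z":-0.097,"spin":0.5,"fingers":-1}
    - {"x":-0.17,"y":-0.25,"z":-0.097,"spin":0.5025,"fingers":-1}
    - {"x":-0.181,"y":-0.2655,"z":-0.097,"spin":0.5025,"fingers":-1}
    - {"x":-0.181,"y":-0.2655,"z":-0.097,"spin":0.5025,"fingers":-1}

```text
time_s: 4.05
tcp_pos: [0.6416, -0.0737, 0.1285]
eef_rot: [179.9, -0.0, -104.7]
contact_force: [-0.7, 0.1, -8.1]
gripper_width: 0.0449
gripper_force: 40.0
```

```bash
python3 -c "
from h import *
s=sensors.get_state();print(s['tcp_pos'],s['eef_rot'],s['gripper_width'])
c=cap('wrist','w2.png')
a=np.radians(-14.8);u=np.array([np.cos(a),np.sin(a)]);v=np.array([-u[1],u[0]]);o=np.array([.6123,-.1853])
for i,j in((48,60),(-48,60),(-48,-60),(48,-60)): print(proj(c,[[*(o+u*i/1e3+v*j/1e3),.02]]))"
```

```text
[ 0.64156153 -0.07372081  0.12849488] [ 1.79852319e+02 -2.63245593e-02 -1.04734104e+02] 0.04485238367686744
[[233.60020385 150.98217451]]
[[403.50455666 151.25587769]]
[[410.4478259  -77.34272529]]
[[227.45858269 -77.86083621]]
```

View pics/w2.png

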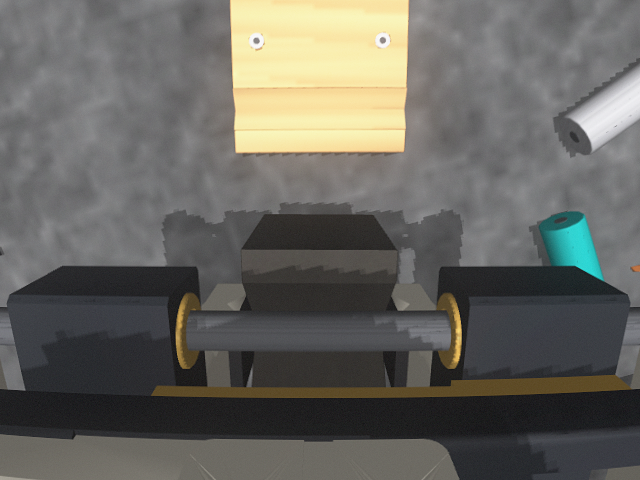

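The rest's near edge runs (235,152)–(405,152), within 2 px of prediction. The held V-block's top edge is at (243,250)–(397,250). I'll check the offset relative to the rest.

```bash
python3 -c "
from h import *
c=cap('wrist')
E=onz(c,[[235,152.5],[405,152.5]],.02);V=onz(c,[[242.5,250],[397,250]],.1502)
u=E[0]-E[1];print(np.linalg.norm(u),np.linalg.norm(V[0]-V[1]),np.degrees(np.arctan2(u[1],u[0])),np.degrees(np.arctan2(*(V[0]-V[1])[1::-1])))
u=u[:2]/np.linalg.norm(u[:2]);v=np.array([-u[1],u[0]])
m=E.mean(0)[:2];w=V.mean(0)[:2]; d=w-m;print('along',d@u,'gap',d@v)
s=sensors.get_state(); t=s['tcp_pos'][:2]+(-(d@u))*u+(.0205-d@v)*v; print(t)
plan(*t,.034,-104.8)"
```

```text
0.09620010515489157 0.04365173974706116 -14.749998878804796 -14.788735711499433
along 0.0008931510684153857 gap 0.021639543119259343
[ 0.63943305 -0.07608456]
shift [0.0011 0.0006 0.0949] spin -0.0005 rows 1.5192372456517216 0.002459967085460491 J [ 10.6  23.1 -11.6  -0.  -55.4 -25.4] t 4.15 yaw -104.83
```

Request:
drive_tool:
  rows:
    - {"x":0.001,"y":0.0005,"z":0.03,"spin":0,"fingers":-1}
    - {"x":0.001,"y":0.0005,"z":0.06,"spin":0,"fingers":-1}
    - {"x":0.001,"y":0.0005,"z":0.085,"spin":0,"fingers":-1}
    - {"x":0.001,"y":0.0005,"z":0.093,"spin":0,"fingers":-1}
    - {"x":0.001,"y":0.0005,"z":0.0945,"spin":0,"fingers":-1}
    - {"x":0.001,"y":0.0005,"z":0.0945,"spin":0,"fingers":-1}

```text
time_s: 4.9
tcp_pos: [0.6419, -0.076, 0.0367]
eef_rot: [-179.9, 0.0, -104.8]
contact_force: [0.3, 0.1, -5.8]
gripper_width: 0.0446
gripper_force: 40.0
```

```bash
python3 -c "
from h import *
print(sensors.get_state()['tcp_pos'])
plan(.6394,-.0761,.0336,-104.8)"
```

```text
[ 0.6418564  -0.07601909  0.03668983]
shift [0.0007 0.0024 0.0031] spin -0.0003 rows 0.06316967732323828 0.001576486572779448 J [ 10.5  28.9 -16.4   0.  -44.6 -25.3] t 4.9 yaw -104.82
```

Request:
drive_tool:
  rows:
    - {"x":0.0007,"y":0.001,"z":0.0,"spin":0,"fingers":-1}
    - {"x":0.0007,"y":0.0015,"z":0.0015,"spin":0,"fingers":-1}
    - {"x":0.0007,"y":0.0015,"z":0.0025,"spin":0,"fingers":-1}
    - {"x":0.0007,"y":0.0015,"z":0.0025,"spin":0,"fingers":-1}

```text
time_s: 5.4
tcp_pos: [0.6396, -0.076, 0.0336]
eef_rot: [-180.0, -0.0, -104.8]
contact_force: [-2.2, 0.7, 0.5]
gripper_width: 0.0444
gripper_force: 40.0
```

Request:
drive_tool:
  rows:
    - {"x":0,"y":0,"z":0,"spin":0,"fingers":0.3}
    - {"x":0,"y":0,"z":0,"spin":0,"fingers":1}
    - {"x":0,"y":0,"z":0,"spin":0,"fingers":1}
    - {"x":0,"y":0,"z":0,"spin":0,"fingers":1}
    - {"x":0,"y":0,"z":-0.03,"spin":0,"fingers":1}
    - {"x":0,"y":0,"z":-0.08,"spin":0,"fingers":1}
    - {"x":0,"y":0,"z":-0.13,"spin":0,"fingers":1}
    - {"x":0,"y":0,"z":-0.17,"spin":0,"fingers":1}
    - {"x":0,"y":0,"z":-0.17,"spin":0,"fingers":1}
    - {"x":0,"y":0,"z":-0.17,"spin":0,"fingers":1}

```text
time_s: 6.65
tcp_pos: [0.6392, -0.0761, 0.2028]
eef_rot: [180.0, 0.0, -104.8]
contact_force: [-0.1, -0.1, -0.1]
gripper_width: 0.0876
gripper_force: 0.0
```

```bash
python3 -c "
from h import *
s=sensors.get_state();print(s['tcp_pos'],s['eef_rot'],s['joints'])
c=cap('wrist','w3.png')"
```

```text
[ 0.63921857 -0.07605122  0.2027598 ] [ 1.79981737e+02  1.64058475e-02 -1.04824294e+02] [ 1.05365437e+01  1.92861794e+01 -6.92482803e+00 -2.52405817e-02
 -6.37984705e+01 -2.53496890e+01]
```

View pics/w3.png

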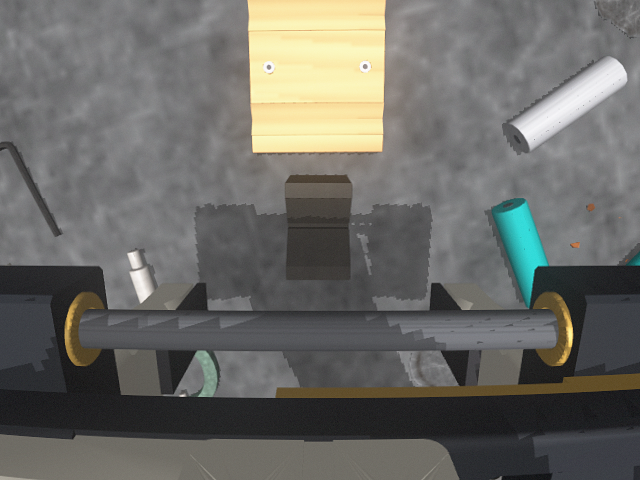

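The V-block stands beside the rest: rest edge at (252,152)–(383,152), V-block top edge at y≈182, bottom edge at y≈279.

```bash
python3 -c "
from h import *
c=cap('wrist')
E=onz(c,[[252,152.5],[383,152.5]],.02);V=onz(c,[[286,182],[352,182],[350.5,279.5],[287,279.5]],.055)
u=E[0]-E[1];u=u[:2]/np.linalg.norm(u[:2]);v=np.array([-u[1],u[0]])
m=E.mean(0)[:2];d=V.mean(0)[:2]-m;print('along',d@u,'gap',d@v-.034,V.mean(0),E.mean(0)[:2]-.06*v,np.degrees(np.arctan2(u[1],u[0])))
print([np.linalg.norm(V[i]-V[(i+1)%4]) for i in range(4)])
plan(.432,.119,.2,-104.8+3.)"
```

```text
along -0.0009410541364842063 gap 0.0178250124765109 [ 0.63903696 -0.07561591  0.055     ] [ 0.61138484 -0.18397217] -14.798272888045524
[np.float64(0.04363572593059575), np.float64(0.06797732950183584), np.float64(0.04440057312489258), np.float64(0.06796700319254373)]
shift [-0.1357  0.2499  0.0021] spin -0.0527 rows 4.550371762866915 0.28232196459129266 J [ 10.5  19.4  -7.   -0.  -63.8 -25.4] t 6.75 yaw -104.82
```

Request:
drive_tool:
  rows:
    - {"x":-0.03,"y":0.05,"z":0.002,"spin":0,"fingers":1}
    - {"x":-0.055,"y":0.1,"z":0.002,"spin":0,"fingers":1}
    - {"x":-0.08,"y":0.15,"z":0.002,"spin":0,"fingers":1}
    - {"x":-0.11,"y":0.2,"z":0.002,"spin":0,"fingers":1}
    - {"x":-0.13,"y":0.235,"z":0.002,"spin":0,"fingers":1}
    - {"x":-0.136,"y":0.25,"z":0.002,"spin":0,"fingers":1}
    - {"x":-0.136,"y":0.25,"z":0.002,"spin":0,"fingers":1}
    - {"x":-0.136,"y":0.25,"z":0.002,"spin":0,"fingers":1}

```text
time_s: 7.75
tcp_pos: [0.4328, 0.1191, 0.2006]
eef_rot: [180.0, -0.0, -104.8]
contact_force: [1.4, -0.2, 0.2]
gripper_width: 0.0873
gripper_force: 0.0
```

```bash
python3 -c "
from h import *
s=sensors.get_state();print(s['tcp_pos'],s['eef_rot'],s['joints'])
c=cap('wrist','w4.png')"
```

```text
[0.43283082 0.1190757  0.20062003] [ 1.79974213e+02 -4.78901408e-02 -1.04800462e+02] [ 4.06808000e+01  9.47879058e-01 -3.03271679e+01  6.88929384e-03
 -5.87790245e+01 -5.54848467e+01]
```

View pics/w4.png

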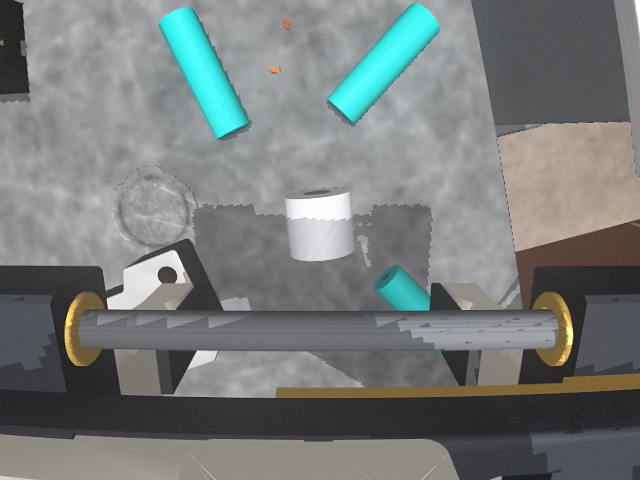

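The drum's end face is at about (320,191) and its body spans (285–354, 190–261). Its axis is nearly along the image vertical, about 79° in world. I'll grip it axially.

```bash
python3 -c "
from h import *
c=cap('wrist')
E=onz(c,[[319.5,198],[321.5,261]],.05); d=E[0]-E[1];print(E,np.linalg.norm(d),np.degrees(np.arctan2(d[1],d[0]))%180, E.mean(0))
S=onz(c,[[287,225],[353,222]],.028);print(S.mean(0),np.linalg.norm(S[0]-S[1]))
plan(*E.mean(0)[:2],.032,-11.2)"
```

```text
[[0.42694583 0.09734751 0.05      ]
 [0.43689071 0.14056947 0.05      ]] 0.04435131030661349 77.04241910619494 [0.43191827 0.11895849 0.05      ]
[0.43218743 0.11884829 0.028     ] 0.04866398089538997
shift [0.     0.001  0.1686] spin -1.6347 rows 2.698419628573163 8.753428532142424 J [ 40.6   1.  -30.3   0.  -58.8 -55.5] t 7.85 yaw -104.86
```

Request:
drive_tool:
  rows:
    - {"x":0,"y":0.001,"z":0,"spin":-0.18,"fingers":1}
    - {"x":0,"y":0.001,"z":0,"spin":-0.36,"fingers":1}
    - {"x":0,"y":0.001,"z":0,"spin":-0.54,"fingers":1}
    - {"x":0,"y":0.001,"z":0,"spin":-0.72,"fingers":1}
    - {"x":0,"y":0.001,"z":0.01,"spin":-0.9,"fingers":1}
    - {"x":0,"y":0.001,"z":0.02,"spin":-1.08,"fingers":1}
    - {"x":0,"y":0.001,"z":0.03,"spin":-1.26,"fingers":1}
    - {"x":0,"y":0.001,"z":0.05,"spin":-1.44,"fingers":1}
    - {"x":0,"y":0.001,"z":0.07,"spin":-1.62,"fingers":1}
    - {"x":0,"y":0.001,"z":0.09,"spin":-1.62,"fingers":1}

```text
time_s: 9.1
tcp_pos: [0.4321, 0.119, 0.1102]
eef_rot: [180.0, 0.0, -11.9]
contact_force: [-0.8, 0.3, -0.1]
gripper_width: 0.0879
gripper_force: 0.0
```

```bash
python3 -c "
from h import *
plan(.432,.119,.038,-11.8)"
```

```text
shift [-0.0001 -0.      0.0722] spin -0.002 rows 1.155086010930412 0.010815311006367836 J [ 40.7   7.3 -37.5   0.  -45.3  37.3] t 9.1 yaw -11.92
```

Request:
drive_tool:
  rows:
    - {"x":0,"y":0,"z":0.03,"spin":0,"fingers":1}
    - {"x":0,"y":0,"z":0.055,"spin":0,"fingers":1}
    - {"x":0,"y":0,"z":0.072,"spin":0,"fingers":1}
    - {"x":0,"y":0,"z":0.072,"spin":0,"fingers":0.2}
    - {"x":0,"y":0,"z":0.072,"spin":0,"fingers":-1}
    - {"x":0,"y":0,"z":0.072,"spin":0,"fingers":-1}
    - {"x":0,"y":0,"z":0.072,"spin":0,"fingers":-1}
    - {"x":0,"y":0,"z":0.072,"spin":0,"fingers":-1}
    - {"x":0,"y":0,"z":0.072,"spin":0,"fingers":-1}
  newtons: 25

```text
time_s: 10.22
tcp_pos: [0.4315, 0.1192, 0.0394]
eef_rot: [180.0, 0.0, -12.0]
contact_force: [-2.3, -2.7, 7.3]
gripper_width: 0.0454
gripper_force: 24.7
```

```bash
python3 -c "
from h import *
print(sensors.get_state()['tcp_pos'])
plan(.6392,-.076,.17,-104.8)"
```

```text
[0.43149267 0.11924989 0.03942096]
shift [ 0.2437  0.1479 -0.1305] spin 1.62 rows 5.016854555406914 8.674744119352741 J [ 40.8  14.  -42.    0.  -34.1  37.2] t 10.225 yaw -11.98
```

Request:
drive_tool:
  rows:
    - {"x":0,"y":0,"z":-0.05,"spin":0,"fingers":-1}
    - {"x":0.005,"y":0.0,"z":-0.1,"spin":0.18,"fingers":-1}
    - {"x":0.04,"y":0.025,"z":-0.13,"spin":0.36,"fingers":-1}
    - {"x":0.08,"y":0.05,"z":-0.13,"spin":0.54,"fingers":-1}
    - {"x":0.12,"y":0.075,"z":-0.13,"spin":0.72,"fingers":-1}
    - {"x":0.16,"y":0.1,"z":-0.13,"spin":0.9,"fingers":-1}
    - {"x":0.2,"y":0.125,"z":-0.13,"spin":1.08,"fingers":-1}
    - {"x":0.23,"y":0.14,"z":-0.13,"spin":1.26,"fingers":-1}
    - {"x":0.244,"y":0.148,"z":-0.13,"spin":1.44,"fingers":-1}
    - {"x":0.244,"y":0.148,"z":-0.13,"spin":1.62,"fingers":-1}

```text
time_s: 11.48
tcp_pos: [0.6398, -0.0768, 0.1675]
eef_rot: [179.9, -0.0, -105.2]
contact_force: [-0.1, 0.3, -3.7]
gripper_width: 0.0451
gripper_force: 24.7
```

```bash
python3 -c "
from h import *
c=cap('wrist','w5.png');cv2.imwrite('pics/w5c.png',c['pixels'][100:420,140:500,::-1])
plan(.6392,-.0759,.0664+.0145,-104.8)
print(sensors.get_state()['tcp_pos'])"
```

```text
shift [-0.0005  0.      0.0866] spin -0.0164 rows 1.3863743977094267 0.08797123918742979 J [ 10.5  21.   -9.3  -0.  -59.8 -26.2] t 11.525 yaw -105.74
[ 0.63927628 -0.07641465  0.16754684]
```

View pics/w5c.png

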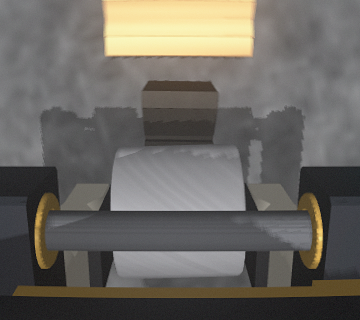

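The drum is held level above the V-block (crop, centre about (178,210)). Lowering it.

Request:
drive_tool:
  rows:
    - {"x":-0.0005,"y":0,"z":0.03,"spin":-0.015,"fingers":-1}
    - {"x":-0.0005,"y":0,"z":0.055,"spin":-0.015,"fingers":-1}
    - {"x":-0.0005,"y":0,"z":0.075,"spin":-0.015,"fingers":-1}
    - {"x":-0.0005,"y":0,"z":0.081,"spin":-0.015,"fingers":-1}
    - {"x":-0.0005,"y":0,"z":0.083,"spin":-0.015,"fingers":-1}
    - {"x":-0.0005,"y":0,"z":0.083,"spin":-0.015,"fingers":-1}

```text
time_s: 12.28
tcp_pos: [0.6402, -0.0753, 0.0868]
eef_rot: [-179.9, 0.0, -103.9]
contact_force: [0.1, -0.5, -3.0]
gripper_width: 0.0451
gripper_force: 24.7
```

```bash
python3 -c "
from h import *
plan(.6392,-.0759,.0664+.0145,-104.8)
s=sensors.get_state();print(s['tcp_pos'],s['contact_force'])"
```

```text
shift [0.0008 0.0008 0.0059] spin 0.0156 rows 0.09577007577022056 0.08379833351612075 J [ 10.6  25.4 -14.3   0.  -50.2 -24.5] t 12.275 yaw -103.9
[ 0.640179   -0.07529181  0.08677362] [ 0.05351361 -0.48208685 -3.01361736]
```

Request:
drive_tool:
  rows:
    - {"x":0.0,"y":0.0005,"z":0.001,"spin":0.015,"fingers":-1}
    - {"x":0.0,"y":0.0005,"z":0.002,"spin":0.015,"fingers":-1}
    - {"x":0.0,"y":0.0005,"z":0.003,"spin":0.015,"fingers":-1}
    - {"x":0.0,"y":0.0005,"z":0.003,"spin":0.015,"fingers":-1}

```text
time_s: 12.78
tcp_pos: [0.6392, -0.0753, 0.083]
eef_rot: [180.0, -0.0, -104.8]
contact_force: [-0.3, 1.1, -3.6]
gripper_width: 0.0449
gripper_force: 24.7
```

Request:
drive_tool:
  rows:
    - {"x":0.0,"y":0,"z":0.001,"spin":0,"fingers":-1}
    - {"x":0.0,"y":0,"z":0.0015,"spin":0,"fingers":-1}
    - {"x":0.0,"y":0,"z":0.0015,"spin":0,"fingers":-1}

```text
time_s: 13.15
tcp_pos: [0.6393, -0.0754, 0.0817]
eef_rot: [-180.0, -0.0, -104.8]
contact_force: [-0.3, -0.4, -2.1]
gripper_width: 0.045
gripper_force: 24.7
```

Request:
drive_tool:
  rows:
    - {"x":0.0,"y":0,"z":0.0005,"spin":0,"fingers":0.1}
    - {"x":0.0,"y":0,"z":0.0005,"spin":0,"fingers":0.3}
    - {"x":0.0,"y":0,"z":0.0005,"spin":0,"fingers":0.5}
    - {"x":0.0,"y":0,"z":0.0005,"spin":0,"fingers":1}
    - {"x":0.0,"y":0,"z":-0.02,"spin":0,"fingers":1}
    - {"x":0.0,"y":0,"z":-0.07,"spin":0,"fingers":1}
    - {"x":0.0,"y":0,"z":-0.12,"spin":0,"fingers":1}
    - {"x":0.0,"y":0,"z":-0.12,"spin":0,"fingers":1}
    - {"x":0.0,"y":0,"z":-0.12,"spin":0,"fingers":1}

```text
time_s: 14.28
tcp_pos: [0.639, -0.0752, 0.2014]
eef_rot: [-180.0, 0.0, -104.8]
contact_force: [-0.1, 0.6, -0.8]
gripper_width: 0.0875
gripper_force: 0.0
```

```bash
python3 -c "
from h import *
c=cap('wrist','w6.png');cv2.imwrite('pics/w6c.png',c['pixels'][60:380,140:500,::-1])
plan(.4362,-.1178,.2,-159.1); plan(.4362,-.1178,.2,20.9)"
```

```text
shift [0.0929 0.1848 0.0009] spin 0.9473 rows 3.309454176501079 5.072654062426359 J [ 10.6  19.3  -7.1  -0.  -63.6 -25.4] t 14.325 yaw -104.82
shift [0.0929 0.1848 0.0009] spin -2.1943 rows 3.309454176501079 11.7497758441157 J [ 10.6  19.3  -7.1  -0.  -63.6 -25.4] t 14.325 yaw -104.82
```

View pics/w6c.png

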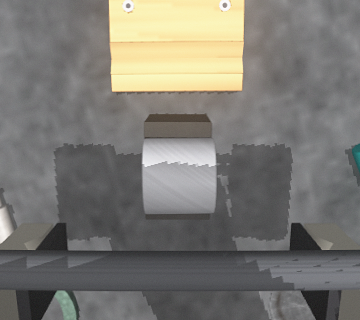

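The drum sits in the V (crop (180,175)), parallel to the rest's grooves. On to the long pin.

Request:
drive_tool:
  rows:
    - {"x":0.01,"y":0.02,"z":0,"spin":0.1,"fingers":1}
    - {"x":0.03,"y":0.06,"z":0,"spin":0.28,"fingers":1}
    - {"x":0.05,"y":0.1,"z":0,"spin":0.46,"fingers":1}
    - {"x":0.07,"y":0.14,"z":0,"spin":0.64,"fingers":1}
    - {"x":0.085,"y":0.17,"z":0,"spin":0.8,"fingers":1}
    - {"x":0.093,"y":0.185,"z":0,"spin":0.947,"fingers":1}
    - {"x":0.093,"y":0.185,"z":0,"spin":0.947,"fingers":1}
    - {"x":0.093,"y":0.185,"z":0,"spin":0.947,"fingers":1}

```text
time_s: 15.32
tcp_pos: [0.437, -0.1179, 0.2011]
eef_rot: [180.0, -0.0, -158.9]
contact_force: [0.2, -0.2, 0.6]
gripper_width: 0.0876
gripper_force: 0.0
```

```bash
cat > pin.py <<'E'
from h import *
def pin(w,save=None):
    c=cap('wrist',save); s=sensors.get_state(); p=proj(c,[[*w,.014]])[0]
    g=cv2.cvtColor(c['pixels'],cv2.COLOR_RGB2HSV); m=((g[...,1]<45)&(g[...,2]>170)).astype(np.uint8)*255
    m=cv2.morphologyEx(m,cv2.MORPH_OPEN,np.ones((5,5))); m[285:]=0
    cs=cv2.findContours(m,0,2)[0]
    for k in cs:
        if cv2.contourArea(k)>500:
            b=cv2.minAreaRect(k);P=onz(c,cv2.boxPoints(b),.018);e=P[1]-P[0],P[2]-P[1]
            print(b[0],P.mean(0).round(4),[(np.linalg.norm(v).round(4),(np.degrees(np.arctan2(v[1],v[0]))%180).round(1)) for v in e],'pred',p)
E
python3 -c "
from pin import *
pin((.4362,-.1178),'w7.png');print(sensors.get_state()['tcp_pos'],sensors.get_state()['eef_rot'],sensors.get_state()['joints'])"
```

```text
(321.9999694824219, 221.49996948242188) [ 0.4378 -0.114   0.018 ] [(np.float64(0.091), np.float64(20.7)), (np.float64(0.0251), np.float64(111.1))] pred [318.12244597 218.75452553]
(413.16522216796875, 133.5349884033203) [ 0.3513 -0.0762  0.018 ] [(np.float64(0.0329), np.float64(160.8)), (np.float64(0.0178), np.float64(72.7))] pred [318.12244597 218.75452553]
(581.9990234375, 44.809913635253906) [0.2445 0.0151 0.018 ] [(np.float64(0.0845), np.float64(178.9)), (np.float64(0.0424), np.float64(94.7))] pred [318.12244597 218.75452553]
[ 0.43712111 -0.11781004  0.20109975] [ 1.79993419e+02 -4.63233143e-02 -1.58938308e+02] [ 9.98459813e+00  1.31311694e+00 -2.98799807e+01  2.85293215e-03
 -5.88536270e+01 -7.89243856e+01]
```

View pics/w7.png

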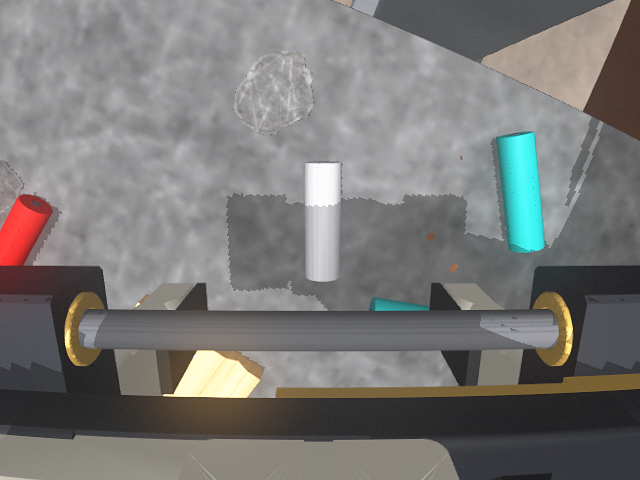

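The long pin (grey) is at (322,221), 91 mm long and parallel to the tool x axis. Grip it.

```bash
python3 -c "
from h import *
plan(.4375,-.1148,.029,-159.2)"
```

```text
shift [-0.0016  0.0027  0.1721] spin 0.0046 rows 2.754023873535956 0.0244571778832789 J [ 10.    1.3 -29.9   0.  -58.9 -78.9] t 15.375 yaw -158.94
```

Request:
drive_tool:
  rows:
    - {"x":-0.0015,"y":0.0025,"z":0.05,"spin":0.005,"fingers":1}
    - {"x":-0.0015,"y":0.0025,"z":0.1,"spin":0.005,"fingers":1}
    - {"x":-0.0015,"y":0.0025,"z":0.145,"spin":0.005,"fingers":1}
    - {"x":-0.0015,"y":0.0025,"z":0.165,"spin":0.005,"fingers":0.3}
    - {"x":-0.0015,"y":0.0025,"z":0.172,"spin":0.005,"fingers":0}
    - {"x":-0.0015,"y":0.0025,"z":0.172,"spin":0.005,"fingers":-0.2}
    - {"x":-0.0015,"y":0.0025,"z":0.172,"spin":0.005,"fingers":-1}
    - {"x":-0.0015,"y":0.0025,"z":0.172,"spin":0.005,"fingers":-1}
    - {"x":-0.0015,"y":0.0025,"z":0.172,"spin":0.005,"fingers":-1}
    - {"x":-0.0015,"y":0.0025,"z":0.172,"spin":0.005,"fingers":-1}
  newtons: 25

```text
time_s: 16.62
tcp_pos: [0.4374, -0.115, 0.0299]
eef_rot: [-180.0, 0.1, -159.4]
contact_force: [-0.7, 1.1, 3.8]
gripper_width: 0.0274
gripper_force: 25.0
```

```bash
python3 -c "
from h import *
a=np.radians(-14.8);u=np.array([np.cos(a),np.sin(a)]);v=np.array([-u[1],u[0]]);o=np.array([.6117,-.1845])
print(o+.036*v,o-.036*v)
plan(*(o+.036*v),.15,165.2)"
```

```text
[ 0.62089605 -0.14969436] [ 0.60250395 -0.21930564]
shift [-0.1596 -0.0972 -0.1199] spin 0.6186 rows 3.5519479712526363 3.3125806965077365 J [ 10.4  15.3 -42.   -0.  -32.7 -79.7] t 16.625 yaw -159.36
```

Request:
drive_tool:
  rows:
    - {"x":0,"y":0,"z":-0.05,"spin":0,"fingers":-1}
    - {"x":0,"y":0,"z":-0.1,"spin":0,"fingers":-1}
    - {"x":-0.03,"y":-0.02,"z":-0.12,"spin":0.15,"fingers":-1}
    - {"x":-0.07,"y":-0.04,"z":-0.12,"spin":0.3,"fingers":-1}
    - {"x":-0.11,"y":-0.065,"z":-0.12,"spin":0.45,"fingers":-1}
    - {"x":-0.145,"y":-0.087,"z":-0.12,"spin":0.6,"fingers":-1}
    - {"x":-0.1595,"y":-0.097,"z":-0.12,"spin":0.62,"fingers":-1}
    - {"x":-0.1595,"y":-0.097,"z":-0.12,"spin":0.62,"fingers":-1}
    - {"x":-0.1595,"y":-0.097,"z":-0.12,"spin":0.62,"fingers":-1}

```text
time_s: 17.75
tcp_pos: [0.6195, -0.1495, 0.149]
eef_rot: [-180.0, -0.1, 165.1]
contact_force: [-0.5, 0.4, -2.1]
gripper_width: 0.0275
gripper_force: 25.0
```

```bash
python3 -c "
from h import *
s=sensors.get_state();print(s['tcp_pos'],s['eef_rot'])
c=cap('wrist','w8.png')"
```

```text
[ 0.61949942 -0.14946218  0.14903933] [-1.79994903e+02 -8.42161678e-02  1.65130792e+02]
```

View pics/w8.png

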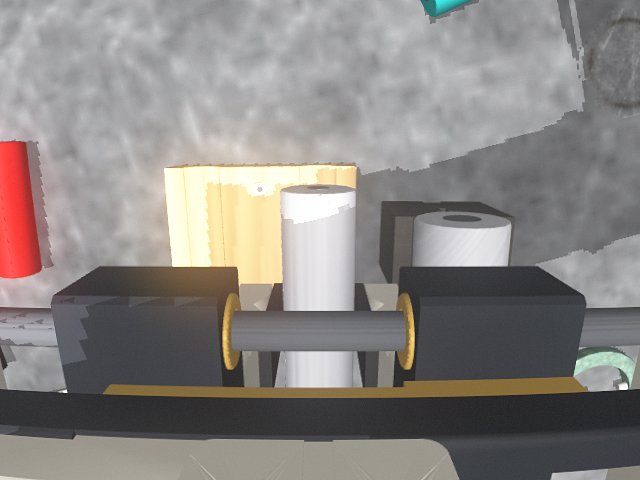

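The pin is held over the groove: its end face is at (318,189), and the rest's near edge runs (165,167)–(355,165). Check centring along the groove.

```bash
python3 -c "
from h import *
c=cap('wrist'); s=sensors.get_state()
a=np.radians(-14.8);u=np.array([np.cos(a),np.sin(a)]);v=np.array([-u[1],u[0]]);o=np.array([.6117,-.1845])
f=lambda p:((p[:2]-o)@u*1e3,(p[:2]-o)@v*1e3)
z=s['tcp_pos'][2]-.0159
print('end',f(onz(c,[[318,189]],z)[0]),f(onz(c,[[318,194]],z+.014)[0]),'edge',f(onz(c,[[250,166.5]],.02)[0]),'corner',f(onz(c,[[355,165]],.02)[0]),'tcp',f(s['tcp_pos']))
g=c['pixels'];print(g[150:200:1,220].tolist()[8:24],g[180:202,318,0].tolist())"
```

```text
end (np.float64(-47.20118464922867), np.float64(36.93086181133558)) (np.float64(-47.337411880888645), np.float64(36.93765889829295)) edge (np.float64(-46.799804343241675), np.float64(-5.058608725644812)) corner (np.float64(-47.604550924400456), np.float64(59.640141544508104)) tcp (np.float64(-1.2082815845527746), np.float64(35.962868628953395))
[[203, 192, 184], [204, 193, 183], [202, 190, 178], [202, 190, 177], [202, 188, 178], [186, 171, 158], [174, 149, 122], [200, 160, 116], [235, 192, 135], [255, 251, 196], [255, 255, 230], [255, 255, 234], [255, 255, 233], [255, 255, 231], [255, 255, 229], [255, 255, 229]] [250, 250, 251, 255, 192, 163, 137, 132, 128, 199, 168, 170, 169, 186, 243, 233, 255, 255, 255, 255, 255, 255]
```

Request:
drive_tool:
  rows:
    - {"x":-0.0028,"y":-0.0005,"z":0.02,"spin":0,"fingers":-1}
    - {"x":-0.0028,"y":-0.0005,"z":0.045,"spin":0,"fingers":-1}
    - {"x":-0.0028,"y":-0.0005,"z":0.07,"spin":0,"fingers":-1}
    - {"x":-0.0028,"y":-0.0005,"z":0.085,"spin":0,"fingers":-1}
    - {"x":-0.0028,"y":-0.0005,"z":0.095,"spin":0,"fingers":-1}
    - {"x":-0.0028,"y":-0.0005,"z":0.095,"spin":0,"fingers":-1}
    - {"x":-0.0028,"y":-0.0005,"z":0.095,"spin":0,"fingers":-1}

```text
time_s: 18.73
tcp_pos: [0.6238, -0.1508, 0.0554]
eef_rot: [180.0, 0.1, 165.1]
contact_force: [-0.4, -0.2, -1.4]
gripper_width: 0.0274
gripper_force: 25.0
```

```bash
python3 -c "
from h import *
s=sensors.get_state();a=np.radians(-14.8);u=np.array([np.cos(a),np.sin(a)]);v=np.array([-u[1],u[0]]);o=np.array([.6117,-.1845])
p=s['tcp_pos'];print((p[:2]-o)@u,(p[:2]-o)@v,p[2],s['eef_rot'],s['contact_force'])"
```

```text
0.0030520096243291917 0.0356327133938404 0.055409150493225263 [1.79988393e+02 7.28813555e-02 1.65133859e+02] [-0.42127989 -0.21459883 -1.36260561]
```

Request:
drive_tool:
  rows:
    - {"x":0.0013,"y":0,"z":0.002,"spin":0,"fingers":-1}
    - {"x":0.0013,"y":0,"z":0.004,"spin":0,"fingers":-1}
    - {"x":0.0013,"y":0,"z":0.006,"spin":0,"fingers":-1}
    - {"x":0.0013,"y":0,"z":0.0065,"spin":0,"fingers":-1}
    - {"x":0.0013,"y":0,"z":0.0065,"spin":0,"fingers":-1}

```text
time_s: 19.35
tcp_pos: [0.6219, -0.1505, 0.048]
eef_rot: [-180.0, -0.0, 165.1]
contact_force: [-0.6, -0.9, -2.3]
gripper_width: 0.0274
gripper_force: 25.0
```

Request:
drive_tool:
  rows:
    - {"x":0,"y":0,"z":0.001,"spin":0,"fingers":-1}
    - {"x":0,"y":0,"z":0.001,"spin":0,"fingers":-0.3}
    - {"x":0,"y":0,"z":0.001,"spin":0,"fingers":-0.22}
    - {"x":0,"y":0,"z":0.001,"spin":0,"fingers":-0.22}
    - {"x":0,"y":0,"z":0.001,"spin":0,"fingers":-0.22}

```text
time_s: 19.98
tcp_pos: [0.622, -0.1505, 0.0472]
eef_rot: [180.0, 0.0, 165.1]
contact_force: [-0.5, -0.8, 0.7]
gripper_width: 0.0343
gripper_force: 0.0
```

Request:
drive_tool:
  rows:
    - {"x":0,"y":0,"z":-0.01,"spin":0,"fingers":-0.22}
    - {"x":0,"y":0,"z":-0.03,"spin":0,"fingers":-0.22}
    - {"x":0,"y":0,"z":-0.07,"spin":0,"fingers":-0.22}
    - {"x":0,"y":0,"z":-0.11,"spin":0,"fingers":-0.22}
    - {"x":0,"y":0,"z":-0.15,"spin":0,"fingers":1}
    - {"x":0,"y":0,"z":-0.15,"spin":0,"fingers":1}
    - {"x":0,"y":0,"z":-0.15,"spin":0,"fingers":1}

```text
time_s: 20.85
tcp_pos: [0.6217, -0.1504, 0.1975]
eef_rot: [180.0, 0.0, 165.1]
contact_force: [-0.4, 0.1, -0.1]
gripper_width: 0.0586
gripper_force: 0.0
```

```bash
python3 -c "
from h import *
c=cap('wrist','w9.png');cv2.imwrite('pics/w9c.png',c['pixels'][120:300,140:540,::-1])
plan(.4478,.3004,.2,-162.4)
t=cap('top','t9.png');cv2.imwrite('pics/t9c.png',cv2.resize(t['pixels'][180:260,330:430,::-1],None,fx=4,fy=4,interpolation=2))"
```

```text
shift [ 0.2836  0.3911 -0.0031] spin -0.567 rows 7.728983389683372 3.036384674893689 J [   3.8   19.2   -7.9   -0.   -62.9 -108.7] t 20.9 yaw 165.11
```

View pics/w9c.png

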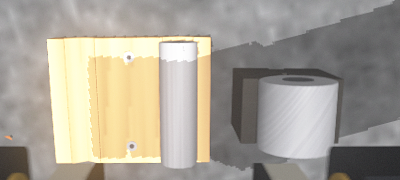

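The long pin lies in the near groove and is well centred (crop (180,105)), with the drum still in the V. On to the short pin.

Request:
drive_tool:
  rows:
    - {"x":0.03,"y":0.04,"z":-0.003,"spin":-0.1,"fingers":1}
    - {"x":0.065,"y":0.09,"z":-0.003,"spin":-0.2,"fingers":1}
    - {"x":0.1,"y":0.14,"z":-0.003,"spin":-0.3,"fingers":1}
    - {"x":0.135,"y":0.19,"z":-0.003,"spin":-0.4,"fingers":1}
    - {"x":0.17,"y":0.24,"z":-0.003,"spin":-0.5,"fingers":1}
    - {"x":0.21,"y":0.29,"z":-0.003,"spin":-0.567,"fingers":1}
    - {"x":0.25,"y":0.345,"z":-0.003,"spin":-0.567,"fingers":1}
    - {"x":0.2835,"y":0.391,"z":-0.003,"spin":-0.567,"fingers":1}
    - {"x":0.2835,"y":0.391,"z":-0.003,"spin":-0.567,"fingers":1}
    - {"x":0.2835,"y":0.391,"z":-0.003,"spin":-0.567,"fingers":1}

```text
time_s: 22.2
tcp_pos: [0.4478, 0.3001, 0.1992]
eef_rot: [-179.9, -0.1, -162.3]
contact_force: [-1.2, 0.7, 0.9]
gripper_width: 0.0877
gripper_force: 0.0
```

```bash
python3 -c "
from pin import *
pin((.4478,.3004),'w10.png')
plan(.4478,.3004,.029,-162.4)"
```

```text
(108.0, 215.5) [0.4924 0.1444 0.018 ] [(np.float64(0.024), np.float64(107.1)), (np.float64(0.0306), np.float64(11.6))] pred [318.21806911 220.57053794]
(317.0, 222.5) [0.4491 0.2999 0.018 ] [(np.float64(0.0253), np.float64(107.7)), (np.float64(0.0471), np.float64(18.2))] pred [318.21806911 220.57053794]
(230.05770874023438, 169.0332794189453) [0.4299 0.2264 0.018 ] [(np.float64(0.0264), np.float64(164.8)), (np.float64(0.0362), np.float64(77.3))] pred [318.21806911 220.57053794]
(117.86602783203125, 172.83978271484375) [0.4592 0.1437 0.018 ] [(np.float64(0.1135), np.float64(137.4)), (np.float64(0.0367), np.float64(49.7))] pred [318.21806911 220.57053794]
(449.8777160644531, 129.1753387451172) [0.3532 0.3707 0.018 ] [(np.float64(0.0437), np.float64(146.1)), (np.float64(0.0188), np.float64(59.6))] pred [318.21806911 220.57053794]
(50.41379165649414, 33.96552276611328) [0.374  0.0733 0.018 ] [(np.float64(0.0222), np.float64(124.3)), (np.float64(0.0219), np.float64(39.0))] pred [318.21806911 220.57053794]
(424.5, 13.5) [0.2844 0.3259 0.018 ] [(np.float64(0.0511), np.float64(109.2)), (np.float64(0.0181), np.float64(20.2))] pred [318.21806911 220.57053794]
(328.0000305175781, 30.0) [0.3163 0.2655 0.018 ] [(np.float64(0.0421), np.float64(151.4)), (np.float64(0.0374), np.float64(64.4))] pred [318.21806911 220.57053794]
shift [-0.0002  0.0012  0.1703] spin 0.0001 rows 2.7255216515243816 0.00032059309679716624 J [  54.6    9.9  -20.3   -0.   -59.9 -127. ] t 22.25 yaw -162.4
```

Request:
drive_tool:
  rows:
    - {"x":-0.001,"y":0.0005,"z":0.05,"spin":0,"fingers":1}
    - {"x":-0.001,"y":0.0005,"z":0.1,"spin":0,"fingers":1}
    - {"x":-0.001,"y":0.0005,"z":0.145,"spin":0,"fingers":1}
    - {"x":-0.001,"y":0.0005,"z":0.165,"spin":0,"fingers":0.3}
    - {"x":-0.001,"y":0.0005,"z":0.171,"spin":0,"fingers":0}
    - {"x":-0.001,"y":0.0005,"z":0.171,"spin":0,"fingers":-0.2}
    - {"x":-0.001,"y":0.0005,"z":0.171,"spin":0,"fingers":-1}
    - {"x":-0.001,"y":0.0005,"z":0.171,"spin":0,"fingers":-1}
    - {"x":-0.001,"y":0.0005,"z":0.171,"spin":0,"fingers":-1}
    - {"x":-0.001,"y":0.0005,"z":0.171,"spin":0,"fingers":-1}
  newtons: 25

```text
time_s: 23.5
tcp_pos: [0.4492, 0.3012, 0.0295]
eef_rot: [180.0, 0.0, -162.4]
contact_force: [-0.6, -1.0, 2.6]
gripper_width: 0.0273
gripper_force: 24.6
```

```bash
python3 -c "
from h import *
print(sensors.get_state()['tcp_pos'])
plan(.603,-.2193,.17,165.2)"
```

```text
[0.44923489 0.30118195 0.02945345]
shift [ 0.0109 -0.5426 -0.1407] spin 0.5659 rows 8.969973104261905 3.0300929285300424 J [  54.6   21.9  -30.8    0.   -37.3 -127. ] t 23.5 yaw -162.38
```

Request:
drive_tool:
  rows:
    - {"x":0,"y":0,"z":-0.05,"spin":0,"fingers":-1}
    - {"x":0,"y":0,"z":-0.1,"spin":0,"fingers":-1}
    - {"x":0,"y":-0.03,"z":-0.14,"spin":0.05,"fingers":-1}
    - {"x":0.002,"y":-0.08,"z":-0.14,"spin":0.12,"fingers":-1}
    - {"x":0.003,"y":-0.13,"z":-0.14,"spin":0.2,"fingers":-1}
    - {"x":0.004,"y":-0.18,"z":-0.14,"spin":0.28,"fingers":-1}
    - {"x":0.005,"y":-0.23,"z":-0.14,"spin":0.36,"fingers":-1}
    - {"x":0.006,"y":-0.28,"z":-0.14,"spin":0.44,"fingers":-1}
    - {"x":0.007,"y":-0.33,"z":-0.14,"spin":0.5,"fingers":-1}
    - {"x":0.008,"y":-0.38,"z":-0.14,"spin":0.56,"fingers":-1}

```text
time_s: 24.75
tcp_pos: [0.5565, -0.0651, 0.1689]
eef_rot: [180.0, -0.0, 165.4]
contact_force: [1.3, 0.3, -1.5]
gripper_width: 0.0276
gripper_force: 24.6
```

```bash
python3 -c "
from h import *
print(sensors.get_state()['tcp_pos'])
plan(.603,-.2193,.15,165.2)"
```

```text
[ 0.55647375 -0.06510108  0.16892388]
shift [-0.0839 -0.1375  0.0189] spin 0.0038 rows 2.5947695181970656 0.020335552819225836 J [  13.3   13.5  -20.    -0.   -56.5 -117.9] t 24.75 yaw 165.42
```

Request:
drive_tool:
  rows:
    - {"x":-0.025,"y":-0.04,"z":0,"spin":0.004,"fingers":-1}
    - {"x":-0.055,"y":-0.085,"z":0,"spin":0.004,"fingers":-1}
    - {"x":-0.075,"y":-0.12,"z":0.01,"spin":0.004,"fingers":-1}
    - {"x":-0.084,"y":-0.1375,"z":0.019,"spin":0.004,"fingers":-1}
    - {"x":-0.084,"y":-0.1375,"z":0.019,"spin":0.004,"fingers":-1}
    - {"x":-0.084,"y":-0.1375,"z":0.019,"spin":0.004,"fingers":-1}

```text
time_s: 25.5
tcp_pos: [0.6032, -0.217, 0.15]
eef_rot: [180.0, -0.0, 165.3]
contact_force: [-0.3, -0.2, -1.2]
gripper_width: 0.0276
gripper_force: 24.6
```

```bash
python3 -c "
from h import *
s=sensors.get_state(); c=cap('wrist','w11.png')
a=np.radians(-14.8);u=np.array([np.cos(a),np.sin(a)]);v=np.array([-u[1],u[0]]);o=np.array([.6117,-.1845])
f=lambda p:((p[:2]-o)@u*1e3,(p[:2]-o)@v*1e3)
print('tcp',f(s['tcp_pos']),s['tcp_pos'],s['eef_rot'])
z=s['tcp_pos'][2]-.0155
for k in(-23,23):
  for zz in (z+.014,z-.014): print(k,proj(c,[[*(o-.036*v+u*(k/1e3)),zz]])[0])
col=c['pixels'][140:300,318].astype(int); print(col.tolist()[:150:3])"
```

```text
tcp (np.float64(0.1019152687658284), np.float64(-33.58400481438513)) [ 0.60321964 -0.21699584  0.15004022] [ 1.79993286e+02 -1.88355015e-02  1.65313879e+02]
-23 [308.12942825 261.27799837]
-23 [309.69497049 241.11532167]
23 [308.63112119 380.51303339]
23 [309.99250303 344.70550234]
[[213, 206, 204], [208, 202, 199], [207, 200, 196], [208, 199, 196], [204, 194, 189], [201, 193, 186], [202, 192, 185], [194, 183, 176], [255, 255, 232], [255, 255, 231], [255, 255, 230], [255, 255, 230], [255, 255, 231], [255, 255, 231], [255, 254, 217], [253, 231, 169], [253, 232, 169], [253, 232, 170], [253, 231, 169], [253, 231, 168], [253, 232, 171], [253, 232, 170], [252, 230, 168], [252, 230, 168], [253, 231, 171], [253, 230, 169], [252, 230, 169], [252, 230, 169], [252, 230, 169], [252, 230, 170], [252, 227, 166], [252, 228, 168], [254, 231, 171], [161, 144, 139], [143, 123, 113], [125, 101, 90], [158, 142, 138], [162, 147, 145], [162, 149, 145], [240, 237, 238], [237, 233, 234], [237, 233, 235], [236, 234, 235], [237, 235, 237], [235, 232, 234], [235, 233, 234], [236, 234, 236], [235, 232, 235], [235, 232, 235], [233, 232, 234]]
```

Request:
drive_tool:
  rows:
    - {"x":-0.0023,"y":-0.0025,"z":0.02,"spin":0.002,"fingers":-1}
    - {"x":-0.0023,"y":-0.0025,"z":0.045,"spin":0.002,"fingers":-1}
    - {"x":-0.0023,"y":-0.0025,"z":0.07,"spin":0.002,"fingers":-1}
    - {"x":-0.0023,"y":-0.0025,"z":0.085,"spin":0.002,"fingers":-1}
    - {"x":-0.0023,"y":-0.0025,"z":0.096,"spin":0.002,"fingers":-1}
    - {"x":-0.0023,"y":-0.0025,"z":0.096,"spin":0.002,"fingers":-1}
    - {"x":-0.0023,"y":-0.0025,"z":0.096,"spin":0.002,"fingers":-1}

```text
time_s: 26.42
tcp_pos: [0.6056, -0.2208, 0.0549]
eef_rot: [180.0, 0.1, 165.2]
contact_force: [0.5, -0.1, 0.0]
gripper_width: 0.0274
gripper_force: 24.6
```

```bash
python3 -c "
from h import *
s=sensors.get_state();a=np.radians(-14.8);u=np.array([np.cos(a),np.sin(a)]);v=np.array([-u[1],u[0]]);o=np.array([.6117,-.1845])
p=s['tcp_pos'];print((p[:2]-o)@u,(p[:2]-o)@v,p[2],s['eef_rot'],s['contact_force'])"
```

```text
0.0033885093620038445 -0.03664711793156478 0.05491713329612864 [1.79998092e+02 7.48867352e-02 1.65196382e+02] [ 0.45218348 -0.11308902  0.04385898]
```

Request:
drive_tool:
  rows:
    - {"x":0.001,"y":0.0005,"z":0.003,"spin":0,"fingers":-1}
    - {"x":0.001,"y":0.0005,"z":0.006,"spin":0,"fingers":-1}
    - {"x":0.001,"y":0.0005,"z":0.0075,"spin":0,"fingers":-1}
    - {"x":0.001,"y":0.0005,"z":0.0075,"spin":0,"fingers":-1}
    - {"x":0.001,"y":0.0005,"z":0.0075,"spin":0,"fingers":-1}

```text
time_s: 27.05
tcp_pos: [0.6042, -0.2201, 0.0466]
eef_rot: [-180.0, 0.0, 165.2]
contact_force: [-0.4, -0.0, -1.8]
gripper_width: 0.0272
gripper_force: 24.6
```

Request:
drive_tool:
  rows:
    - {"x":-0.0004,"y":0,"z":0.0005,"spin":0,"fingers":-1}
    - {"x":-0.0004,"y":0,"z":0.0005,"spin":0,"fingers":-0.3}
    - {"x":-0.0004,"y":0,"z":0.0005,"spin":0,"fingers":-0.1}
    - {"x":-0.0004,"y":0,"z":0.0005,"spin":0,"fingers":0}
    - {"x":-0.0004,"y":0,"z":0.0005,"spin":0,"fingers":0}
    - {"x":0,"y":0,"z":-0.02,"spin":0,"fingers":0}
    - {"x":0,"y":0,"z":-0.07,"spin":0,"fingers":0}
    - {"x":0,"y":0,"z":-0.12,"spin":0,"fingers":0}
    - {"x":0,"y":0,"z":-0.16,"spin":0,"fingers":0}
    - {"x":0,"y":0,"z":-0.16,"spin":0,"fingers":0}

```text
time_s: 28.3
tcp_pos: [0.6061, -0.2204, 0.2109]
eef_rot: [180.0, 0.4, 165.2]
contact_force: [0.3, -0.4, -0.1]
gripper_width: 0.0438
gripper_force: 0.0
```

```bash
python3 -c "
from h import *
plan(.5,-.35,.3,165.2)"
```

```text
shift [ 0.0688 -0.1523 -0.0897] spin 0.0 rows 3.034483254723837 0.00018591758232804471 J [-2.700e+00  1.880e+01 -6.500e+00  1.000e-01 -6.420e+01 -1.022e+02] t 28.3 yaw 165.2
```

Request:
drive_tool:
  rows:
    - {"x":0.01,"y":-0.02,"z":-0.04,"spin":0,"fingers":0}
    - {"x":0.03,"y":-0.06,"z":-0.07,"spin":0,"fingers":0}
    - {"x":0.05,"y":-0.11,"z":-0.09,"spin":0,"fingers":0}
    - {"x":0.07,"y":-0.15,"z":-0.09,"spin":0,"fingers":0}
    - {"x":0.07,"y":-0.15,"z":-0.09,"spin":0,"fingers":0}
    - {"x":0.07,"y":-0.15,"z":-0.09,"spin":0,"fingers":0}

```text
time_s: 29.05
tcp_pos: [0.4979, -0.3471, 0.2959]
eef_rot: [180.0, -0.0, 165.1]
contact_force: [-1.0, 0.8, -0.6]
gripper_width: 0.0437
gripper_force: 0.0
```

```bash
python3 - <<'E'
from h import *
c=cap('top','t12.png'); s=cap('scene','s12.png')
a=cv2.resize(c['pixels'][180:260,320:430],None,fx=5,fy=5,interpolation=2)
b=cv2.resize(s['pixels'][150:300,250:470],None,fx=1.1,fy=1.1)
o=np.zeros((a.shape[0]+b.shape[0],550,3),np.uint8);o[:a.shape[0],:a.shape[1]]=a;o[a.shape[0]:,:b.shape[1]]=b
cv2.imwrite('pics/final.png',o[:,:,::-1])
E
```

```text
(no output)
```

View pics/final.png

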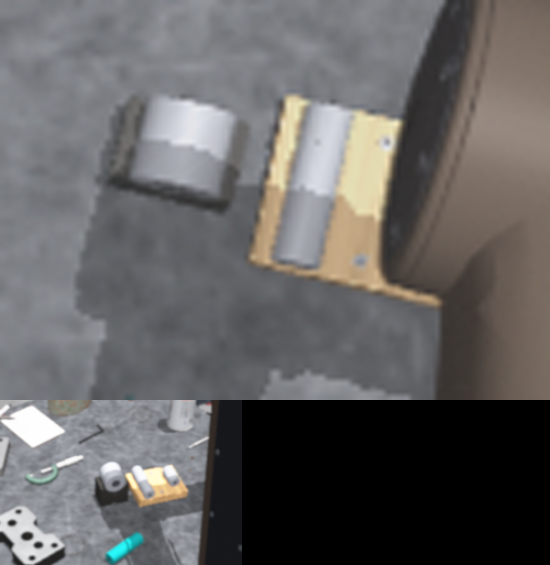

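The final view shows the drum in the V, the long pin in the near groove and the short pin in the other (scene crop (171,475)). I'll check the short pin's centring numerically.

```bash
python3 - <<'E'
from h import *
c=cap('scene')
a=np.radians(-14.8);u=np.array([np.cos(a),np.sin(a)]);v=np.array([-u[1],u[0]]);o=np.array([.612,-.1845])
g=cv2.cvtColor(c['pixels'],cv2.COLOR_RGB2HSV)
m=((g[...,1]<45)&(g[...,2]>110)).astype(np.uint8)
for L,sg in((90,1),(46,-1)):
    ctr=proj(c,[[*(o+sg*.036*v),.03]])[0]
    # model silhouette points of the pin, as predicted centroid/extents
    t=np.linspace(0,2*np.pi,40); P=[[*(o+sg*.036*v+u*k*L/2e3+v*.014*np.cos(q)),.0298+.014*np.sin(q)] for k in(-1,1) for q in t]
    h=cv2.convexHull(proj(c,P).astype(np.float32)); roi=np.zeros_like(m); b=cv2.boundingRect(h)
    roi[b[1]-5:b[1]+b[3]+5,b[0]-5:b[0]+b[2]+5]=1
    n,l,st,ce=cv2.connectedComponentsWithStats(m*roi); i=1+np.argmax(st[1:,4])
    M=cv2.moments(h); print(L,'pred',M['m10']/M['m00'],M['m01']/M['m00'],b,M['m00'],'seen',ce[i],st[i])
    d=proj(c,[[*(o+sg*.036*v),.03],[*(o+sg*.036*v+u*.01),.03]]); print('px per 10mm along',d[1]-d[0])
E
```

```text
90 pred 379.1522969852972 224.19140416789028 (367, 208, 24, 32) 342.8543959327508 seen [379.45038168 216.26844784] [362 203  34  37 786]
px per 10mm along [-1.38367546 -2.48584087]
46 pred 404.77104541578154 218.70416502687257 (396, 208, 18, 21) 203.37268640706316 seen [406.78404669 212.82490272] [391 203  28  25 514]
px per 10mm along [-1.49560544 -2.4311639 ]
```

```bash
python3 -c "
from h import *
plan(.602,-.19,.24,165.2)"
```

```text
shift [-0.0601  0.1776  0.056 ] spin 0.0007 rows 3.1303003918395773 0.0036492548801022816 J [-16.4  12.6  -3.7  -0.  -73.7 -88.4] t 29.2 yaw 165.24
```

Request:
drive_tool:
  rows:
    - {"x":-0.015,"y":0.045,"z":0.01,"spin":0,"fingers":0}
    - {"x":-0.03,"y":0.09,"z":0.025,"spin":0,"fingers":0}
    - {"x":-0.05,"y":0.145,"z":0.045,"spin":0,"fingers":0}
    - {"x":-0.06,"y":0.178,"z":0.056,"spin":0,"fingers":0}
    - {"x":-0.06,"y":0.178,"z":0.056,"spin":0,"fingers":0}
    - {"x":-0.06,"y":0.178,"z":0.056,"spin":0,"fingers":0}

```text
time_s: 29.95
tcp_pos: [0.6018, -0.1899, 0.2405]
eef_rot: [-180.0, -0.0, 165.3]
contact_force: [0.6, -0.6, -0.5]
gripper_width: 0.0434
gripper_force: 0.0
```

```bash
python3 - <<'E'
from h import *
c=cap('wrist','w13.png'); s=sensors.get_state(); print(s['tcp_pos'])
a=np.radians(-14.8);u=np.array([np.cos(a),np.sin(a)]);v=np.array([-u[1],u[0]]);o=np.array([.612,-.1845])
# sample colours along three groove-parallel lines at their heights: pins' top line, rest top mid
for nm,lat,z in(('rest',0.012,.02),('long',.036,.0438),('short',-.036,.0438)):
    k=np.arange(-60,61)/1e3; X=np.c_[o+lat*v+k[:,None]*u,np.full(len(k),z)]
    p=proj(c,X).astype(np.float32); col=cv2.remap(c['pixels'],p[:,0],p[:,1],1).reshape(-1,3).astype(int)
    print(nm,p[[0,-1]].round(),' '.join(f'{int(1e3*kk)}:{q[0]},{q[2]}' for kk,q in zip(k,col) if abs(kk)>(.035 if nm!='short' else .012) and (nm!='short' or abs(kk)<.035)))
E
```

```text
[ 0.60170269 -0.19046052  0.24080982]
rest [[341. 150.]
 [339. 289.]] -60:181,171 -59:183,174 -58:185,175 -57:184,176 -56:183,173 -55:182,171 -54:182,169 -53:177,165 -52:178,165 -51:180,166 -50:181,170 -49:177,142 -48:187,119 -47:255,209 -46:255,238 -45:255,236 -44:255,235 -43:255,238 -42:255,239 -41:254,197 -40:252,171 -39:253,170 -38:253,172 -37:253,174 -36:253,173 36:254,184 37:254,198 38:255,223 39:255,227 40:255,230 41:255,230 42:255,230 43:255,229 44:255,229 45:255,229 46:255,230 47:255,230 48:255,188 49:168,157 50:175,162 51:175,161 52:177,163 53:177,162 54:178,163 55:179,164 56:178,165 57:179,166 58:180,168 59:182,170 60:180,168
long [[374. 152.]
 [370. 299.]] -60:192,189 -59:190,185 -58:188,182 -57:186,181 -56:183,177 -55:182,175 -54:180,173 -53:178,174 -52:181,174 -51:168,147 -50:203,120 -49:250,158 -48:251,164 -47:173,119 -46:132,125 -45:186,180 -44:227,226 -43:228,227 -42:227,227 -41:228,226 -40:228,226 -39:229,227 -38:230,227 -37:229,227 -36:229,226 36:225,223 37:225,223 38:224,222 39:224,223 40:226,224 41:224,224 42:224,223 43:223,222 44:196,192 45:168,161 46:165,155 47:166,157 48:162,153 49:161,151 50:157,147 51:155,147 52:153,146 53:155,149 54:161,154 55:165,159 56:171,165 57:174,168 58:171,166 59:168,163 60:166,161
short [[280. 152.]
 [283. 299.]] -34:251,165 -33:250,164 -32:251,165 -31:251,167 -30:251,166 -29:251,167 -28:252,167 -27:252,167 -26:174,133 -25:116,81 -24:154,131 -23:181,164 -22:228,221 -21:232,227 -20:232,227 -19:232,227 -18:232,227 -17:231,226 -16:232,227 -15:232,227 -14:232,227 -13:233,228 13:231,225 14:231,225 15:231,225 16:231,226 17:230,225 18:231,225 19:230,224 20:230,225 21:229,224 22:229,221 23:255,218 24:255,226 25:255,224 26:255,224 27:255,223 28:255,223 29:255,224 30:255,223 31:255,223 32:255,223 33:255,223 34:255,224
```

Everything is centred within 1 mm. Handing in.

```bash
python3 -c "
from plant import r
print(r.close_job())"
```

```text
the job is handed in; nothing more can be done
None
```

The job is handed in at about 30 s of the 104 s. The V-block stands about 18–20 mm from the rest with the drum in its V, and the long and short pins lie in their grooves within about 1 mm of centre. Nothing I did touched the micrometer, the bottle or the look-alikes, though I did not re-measure them.

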